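# Put the bead containers back on their own stands

### The arm

A 6-joint arm with a two-finger parallel gripper is mounted at the origin on the work surface. World frame = base frame: x ahead of the robot, y to its left, z up, the work surface at z = 0. Lengths are in mm, angles in rad, forces in N, time in s.
With the tool pointing down it reaches from about 400 to 925 mm from the base axis. Payload 12.5 kg.
Tool frame: the origin (TCP) lies on the centre line of the jaws, within the pads' length; the fingertips stand 19 mm ahead of it and the grasp point (between the pads) is the TCP; z points along the fingers, y is the line along which they close (so a half turn about z gives the same grasp; the last joint's range is limited). The gripper opens to 95 mm and grips with 3 to 60 N. Pads are 20 mm wide; open, the fingers measure 119 mm over their backs; the gripper's body (75 mm by 180 mm) begins 59 mm behind the grasp point.
Start: joints at [1.041, 0.491, 1.559, -0, 1.092, -0.106], TCP at [257.002, 569.732, 233.661] pointing down, gripper open.
Joint ranges: [-3.1, 3.1], [-0.84, 2.19], [0.05, 2.79], [-1.13, 4.28], [0.06, 2.93], [-2.69, 2.69]. Speed limits (rad/s): [2.22, 2.22, 2.79, 3.14, 3.14, 3.14].

### API

Orientations are given as [roll, pitch, yaw] about the fixed x, y, z axes, in that order (R = Rz(yaw) Ry(pitch) Rx(roll)).
In Python, from cell import state, read_camera, job_done gives the robot as it stands.
- The arm moves only by the tool arm_command, never from a script. Its argument "deltas" is a list of rows, each an object of numbers: "dx", "dy", "dz": the shift along the world's x, y, z in m; "yaw": the turn about the world's z in degrees. In form: [{"dx": .., "dy": .., "dz": .., "yaw": ..}, ...]. A call has 1 to 20 rows; each row shifts and turns the commanded pose from where the row before left it; what a row does not reach is not made up. A row lasts 1/10 s, in which the tool goes at most 50 mm and 8.59 degrees, less where a joint would pass 70% of its speed; a pose out of reach is approached as far as the arm can. A call with a gripper value outside its range is refused whole. "gripper" is the finger opening in m, from 0 to 0.0951, set as the call begins (left out, the last holds). The fingers move at their own pace and stop on an object; the grip force is fixed at half the most. Time passes only in rows, so rows that do not move let the fingers close. It gives the time, the measured TCP pose, the force, the opening and the grip force at its end, in the units of the state.
- state(): the state, without advancing time (a new reading comes with each control period).
- read_camera(name): name is "scene" or "top"; returns a dict with "color" (384x512x3 uint8, red, green, blue), "range_z" (384x512 float32, mm along the optical axis (not along the pixel's ray), 0 where there is no reading), "fx", "fy", "cx", "cy" (pixels), "k1" (the pictures are not rectified: a ray, as slopes to the right and down, at radius r is drawn at 1 + k1 r^2 times it, then the intrinsics apply), "extrinsics" (4x4, takes a point from camera to world coordinates). Camera axes: x right, y up, looking along -z (the intrinsics and any distortion apply to the point x, -y, -z); pixel columns grow to the right and rows downward; lengths in mm; the calibration is good to about 2 mm. A picture is of the moment at which its call begins.
- job_done(): hands the job in; it is judged then, once.
The state is a dict: "t": time; "joints": joint angles; "qvel": joint speeds; "tau": joint torques, N m; "eef_pos": TCP position; "tcp_rot": TCP orientation; "ft_force": force on the tool from outside, world axes, zero at the start; "moment": the same for the moment, N m; "opening": opening from 0.0 (shut) to 1.0 (fully open); "grip_force": force on a finger pad.
Only numpy, scipy, OpenCV 4.12 (cv2) and the standard library are available. Lean on these libraries where they do the work, as an engineer would, in place of code of your own. Each camera call takes 0.05 s, during which the arm holds its last target. There are 200 camera calls.

### The job

The three bead containers have been left on each other's stands: move each to the stand that has its own outline (covered bowl on the round stand, square box on the square stand, oblong casket on the oblong stand), parking one of them on the empty star-shaped cork mat on the way. Each must end upright in the middle of its stand, with the box and the casket squared up to the stand's edges. Keep the containers upright throughout and leave the lamp, the brass imame and the reamer where they are.

Things in the scene. Friction and masses are not known exactly. Their poses are not given: they have to be found in the camera images.
- bowl_mid (a point): round covered bead bowl of smoky quartz with a brass band and a small brass knob on its flat lid; straight-sided, 58 mm across, 44 mm high without the knob (57 mm with it), 0.14 to 0.28 kg. The point is on its axis, 22 mm above its underside; z up.
- box_mid (a point): plain square brown bakelite bead box, lid shut and part of it: 54 x 54 mm, 44 mm high, 0.11 to 0.22 kg. The point is its centre, 22 mm above its underside; x and y along its sides, z up.
- casket_mid (a point): small oblong dark wood casket with mother-of-pearl stars on top, lid shut and part of it: 92 mm along its x, 44 mm along its y, 44 mm high, 0.14 to 0.28 kg. The point is its centre, 22 mm above its underside; z up.
- round_stand: fixed flat wooden stand, a disc 104 mm across and 8 mm thick; origin at the centre of its underside, on the shelf surface (z = 0).
- square_stand: fixed flat wooden stand, 92 x 92 mm and 8 mm thick; origin at the centre of its underside (z = 0), x and y along its sides.
- oblong_stand: fixed flat wooden stand, 124 mm along its x, 72 mm along its y, 8 mm thick; origin at the centre of its underside (z = 0).
- cork_mat: fixed flat cork mat in the outline of an eight-pointed star, 84 mm across between flats, 119 mm over points, 5 mm thick, empty at the start; origin at the centre of its underside (z = 0).
- lamp: bystander: cream bakelite lamp base with a black rocker switch, round foot 110 mm across, narrow stem with a bare globe, 167 mm high in all, loose, 0.8 kg; origin at the centre of its underside.
- imame: bystander: brass imame (head piece of a prayer-bead string), a slim turned piece standing upright, 30 mm foot, 62 mm high, loose, 0.09 kg; origin at the centre of its underside.
- reamer: bystander: bead reamer lying flat, dark wooden handle and a thin steel rod, 133 mm long along its x, 15 mm wide, 13 mm high, loose; origin on its underside, near mid-length.
Things that resemble listed ones, but are neither listed nor needed, are in the scene too. Leave any purple or white look-alike of the part that bears bowl_mid alone.

How it is judged (in metres and radians):
On the way:
1. one of the three containers stands, released and upright, on the cork mat (within 35 mm of its middle) (((horizontal distance between bowl_mid and cork_mat below 0.035 m and height (world z) of bowl_mid between 0.022 and 0.032 m and angle between bowl_mid's own z axis and vertical below 0.1 rad and contact force between the fingers and bowl below 0.1 N) or (horizontal distance between box_mid and cork_mat below 0.035 m and height (world z) of box_mid between 0.022 and 0.032 m and angle between box_mid's own z axis and vertical below 0.1 rad and contact force between the fingers and box below 0.1 N) or (horizontal distance between casket_mid and cork_mat below 0.035 m and height (world z) of casket_mid between 0.022 and 0.032 m and angle between casket_mid's own z axis and vertical below 0.1 rad and contact force between the fingers and casket below 0.1 N))), for 0.2 s.
At the end, for the whole second after the job is handed in: Bowl on round, box on square, casket on oblong stand: each within 12 mm of its middle, resting on it (centre 26 to 34 mm up), upright within 0.1 rad, released, at rest; box sides and casket length within 0.26 rad of the stand's edges, any symmetric way round (horizontal distance between bowl_mid and round_stand below 0.012 m and height (world z) of bowl_mid between 0.026 and 0.034 m and angle between each of bowl_mid, box_mid, casket_mid's own z axis and vertical below 0.1 rad and linear speed of each of bowl, box, casket below 0.02 m/s and contact force between the fingers and bowl below 0.1 N and horizontal distance between box_mid and square_stand below 0.012 m and height (world z) of box_mid between 0.026 and 0.034 m and contact force between the fingers and box below 0.1 N and (angle between the x axis of box_mid and the x axis of square_stand, either way round below 0.26 rad or angle between the x axis of box_mid and the y axis of square_stand, either way round below 0.26 rad) and horizontal distance between casket_mid and oblong_stand below 0.012 m and height (world z) of casket_mid between 0.026 and 0.034 m and contact force between the fingers and casket below 0.1 N and angle between the x axis of casket_mid and the x axis of oblong_stand, either way round below 0.26 rad); the robot touches nothing.
It fails at once if the lamp is shifted more than 20 mm or tipped (distance of lamp from where it was at the start of the episode above 0.02 m or angle between lamp's own z axis and vertical above 0.4 rad).
It fails at once if the imame is shifted more than 20 mm or tipped (distance of imame from where it was at the start of the episode above 0.02 m or angle between imame's own z axis and vertical above 0.4 rad).
It fails at once if the reamer is shifted more than 20 mm or tipped (distance of reamer from where it was at the start of the episode above 0.02 m or angle between reamer's own z axis and vertical above 0.4 rad).
It fails at once if a container is tipped more than 0.6 rad (angle between any of bowl_mid, box_mid, casket_mid's own z axis and vertical above 0.6 rad).
It also fails if it takes over 115 s, if anything falls off the work surface, if the arm or the gripper's body presses on something with over 40 N, if the wrist force passes 120 N, or if a joint passes its speed limit or range.

## Working session

There is one attempt and no reset: what is moved stays moved. The work goes in short steps, Python scripts to look and compute and a tool call to move; the robot and the scene stay as the last step left them, time stands still between calls to the robot, and variables do not carry over. Pictures are saved under pics/ and viewed, at most 14 in all, crops included, and the job is handed in when it is done.

Besides the shell and the picture viewer there is one more tool, called after "Request:" as name(argument=value, ...), one argument or row to a line, values as JSON. arm_command: Moves the arm, as the interface text tells. Its arguments: {"type":"object","properties":{"deltas":{"type":"array"},"gripper":{"type":"number"}},"required":["deltas"]}

```bash
mkdir -p pics; cat > h.py <<'E'
import numpy as np, cv2, pickle
from cell import state, read_camera, job_done
def grab(n,tag):
    c=read_camera(n); pickle.dump(c,open(f'{tag}.pkl','wb'))
    cv2.imwrite(f'pics/{tag}.png',cv2.cvtColor(c['color'],cv2.COLOR_RGB2BGR)); return c
def load(tag): return pickle.load(open(f'{tag}.pkl','rb'))
def rays(c,uv):
    K=np.array([[c['fx'],0,c['cx']],[0,c['fy'],c['cy']],[0,0,1.]])
    p=cv2.undistortPoints(np.array(uv,float).reshape(-1,1,2),K,np.array([c['k1'],0,0,0.]))[:,0]
    return np.c_[p[:,0],-p[:,1],-np.ones(len(p))]
def onplane(c,uv,z):
    E=np.array(c['extrinsics']); d=rays(c,uv)@E[:3,:3].T; o=E[:3,3]
    return o+d*((z-o[2])/d[:,2])[:,None]
def cloud(c):
    h,w=c['range_z'].shape; v,u=np.mgrid[:h,:w]
    E=np.array(c['extrinsics']); P=rays(c,np.c_[u.ravel(),v.ravel()])*c['range_z'].reshape(-1,1)
    return (P@E[:3,:3].T+E[:3,3]).reshape(h,w,3)
E
python3 - <<'E'
from h import *
for n in('top','scene'):
    c=grab(n,n+'0'); print(n,c['fx'],c['k1'],np.round(c['extrinsics'],2).tolist())
a=[cv2.imread(f'pics/{n}0.png') for n in('top','scene')]
for n,i in zip(('top','scene'),a): cv2.imwrite(f'pics/{n}0b.png',cv2.resize(i,(800,600),interpolation=cv2.INTER_CUBIC))
E
```

```text
top 346.73928997674557 -0.018339615168983955 [[0.0, 1.0, -0.1, 527.27], [-1.0, 0.0, 0.01, -4.86], [0.01, 0.1, 1.0, 799.01], [0.0, 0.0, 0.0, 1.0]]
scene 392.88856139934177 -0.10704668573275329 [[-0.88, -0.29, 0.38, 893.52], [0.48, -0.56, 0.68, 543.9], [0.02, 0.78, 0.63, 564.45], [0.0, 0.0, 0.0, 1.0]]
```

View pics/top0b.png

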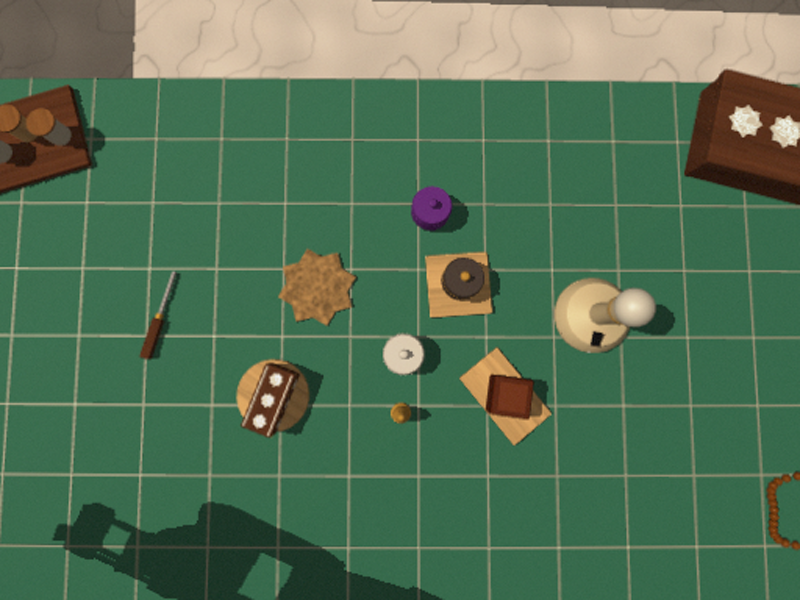

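View pics/scene0b.png

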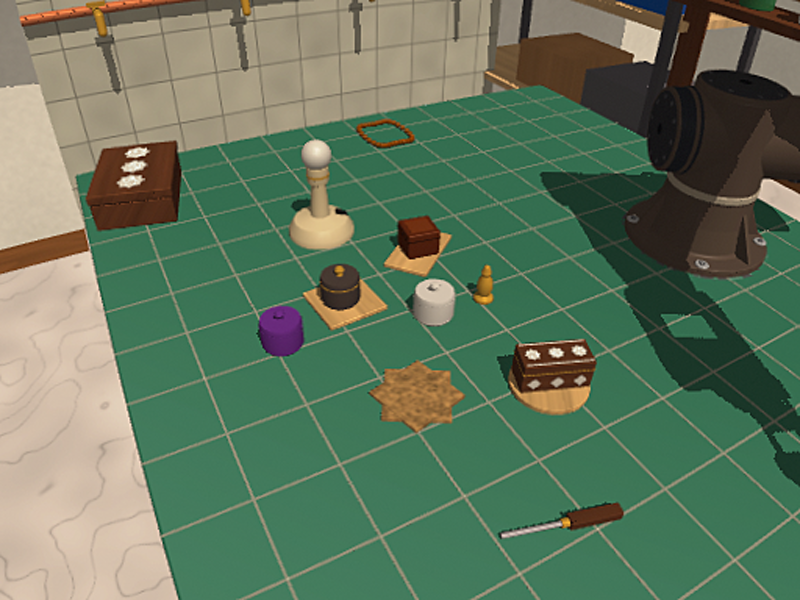

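Candidates, in 800×600 top-view pixels:
- **Bowl:** the smoky one at (465,278). The purple (431,208) and white (404,354) look-alikes are excluded.
- **Box:** (511,396).
- **Casket:** (270,399) on the round stand. The large chest at top right (755,135) is excluded.
- **Stands and mat:** square (459,285), oblong (506,396), round (272,396), cork mat (318,287).
- **Bystanders:** lamp (595,315), imame (401,412), reamer (158,315).

Next I'll measure them and check the choice in a crop.

```bash
cat > meas.py <<'E'
from h import *
def big(m): 
    cs,_=cv2.findContours(m.astype(np.uint8),cv2.RETR_EXTERNAL,cv2.CHAIN_APPROX_NONE)
    return max(cs,key=cv2.contourArea)[:,0]
def rect(P):
    (x,y),(w,h),a=cv2.minAreaRect(P[:,:2].astype(np.float32))
    if w<h: w,h,a=h,w,a+90
    return np.round([x,y,w,h,(a+90)%180-90],1)
def tops(c,win,z=52,tol=8,f=None):
    P=cloud(c); u0,u1,v0,v1=win; m=np.zeros(P.shape[:2],bool); m[v0:v1,u0:u1]=1
    return rect(onplane(c,big(m&(abs(P[...,2]-z)<tol)),z))
E
python3 - <<'E'
from meas import *
c=load('top0'); P=cloud(c); s=1/1.5625
W=dict(bowl=(435,495,250,305),box=(480,540,370,422),casket=(235,305,358,440))
for k,w in W.items(): print(k,tops(c,[int(a*s) for a in w]))
print('green z',np.median(P[300:330,230:330,2]))
hsv=cv2.cvtColor(c['color'],cv2.COLOR_RGB2HSV)
S=dict(square=(420,500,245,325),oblong=(455,555,345,448),round=(230,315,352,440),cork=(275,360,245,328))
for k,w in S.items():
    u0,u1,v0,v1=[int(a*s) for a in w]; sub=hsv[v0:v1,u0:u1].astype(int)
    m=(sub[...,0]<28)&(sub[...,1]>60)&(sub[...,2]>(140 if k!='cork' else 60))&(P[v0:v1,u0:u1,2]<20)
    cs,_=cv2.findContours(m.astype(np.uint8),cv2.RETR_EXTERNAL,cv2.CHAIN_APPROX_NONE)
    uv=np.vstack([x[:,0] for x in cs if cv2.contourArea(x)>15])+[u0,v0]
    Q=onplane(c,uv,5 if k=='cork' else 8)
    print(k,rect(Q), [np.round(x,1) for x in cv2.minEnclosingCircle(Q[:,:2].astype(np.float32))])
    # second: top surface pts
for k,w in dict(lamp=(550,660,275,355),imame=(385,415,398,425),white=(380,428,332,378),purple=(408,455,185,232),reamer=(135,180,268,362)).items():
    u0,u1,v0,v1=[int(a*s) for a in w]; q=P[v0:v1,u0:u1].reshape(-1,3); q=q[(q[:,2]>7)]; print(k,q.min(0).round(),q.max(0).round())
i=cv2.imread('pics/top0.png')[155:290,140:360]; cv2.imwrite('pics/crop.png',cv2.resize(i,(800,491),interpolation=cv2.INTER_CUBIC))
E
```

```text
bowl [ 6.309e+02 -1.103e+02  5.490e+01  5.470e+01  3.000e-01]
box [ 466.4 -174.1   55.3   53.6   82.1]
casket [461.3 158.   92.7  44.8 -21. ]
green z 0.6908336321196202
square [ 627.3 -108.1   90.9   90.9    4.2] [array([ 627.5, -108. ]), np.float64(62.8)]
oblong [ 464.9 -174.8  124.1   70.9   39.2] [array([ 464. , -174.9]), np.float64(70.2)]
round [484.7 187.   97.7  37.4 -38.6] [array([473.1, 172.5]), np.float64(48.9)]
cork [622.7 100.  108.5 105.7  83.5] [array([623.6, 100.2]), np.float64(58.3)]
lamp [ 527. -356.    7.] [636.  -5. 799.]
imame [429. -37.   7.] [527.  -5. 799.]
white [497. -56.  34.] [552.   1. 799.]
purple [527. -94.   7.] [764.  -5. 799.]
reamer [517.  -5.   7.] [643. 352. 799.]
```

View pics/crop.png

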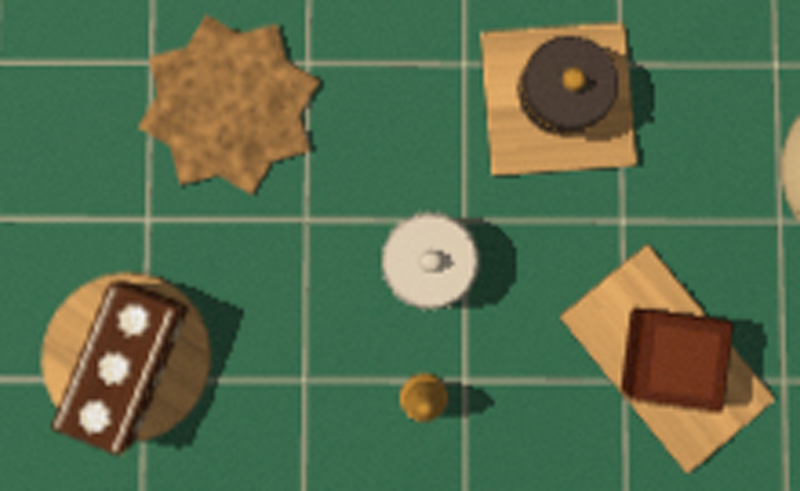

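The crop shows the smoky bowl with its brass knob at (570,85), the plain box at (680,360) and the casket at (118,367), so the choice holds. Next I'll read the arm pose and fit the round stand from its visible arc.

```bash
python3 - <<'E'
from meas import *
c=load('top0')
s=state(); print(np.round(s['eef_pos'],1),np.round(s['tcp_rot'],3),s['opening'])
# round stand: visible arc points, crop px left/top/right + lamp foot
f=lambda p:onplane(c,np.array(p)/3.636+[140,155],8)
Q=f([[40,357],[126,272],[52,311],[211,355],[83,283]]); 
A=np.c_[2*Q[:,:2],np.ones(5)]; x=np.linalg.lstsq(A,(Q[:,:2]**2).sum(1),rcond=None)[0]; print('round',x[:2],np.sqrt(x[2]+x[0]**2+x[1]**2))
print('imame,white,purple,lamp',onplane(c,np.array([[401,412],[404,354],[431,208],[590,316]])/1.5625,30).round().tolist())
E
```

```text
[256.9 569.5 233.1] [-3.141 -0.     2.718] 0.9998528536246234
round [463.38881922 160.38627974] 53.17157374796912
imame,white,purple,lamp [[443.0, -24.0, 30.0], [524.0, -29.0, 30.0], [735.0, -67.0, 30.0], [579.0, -294.0, 30.0]]
```

Request:
arm_command(
  deltas=[
    {"dx": 0.0187, "dy": -0.034, "dz": -0.0035},
    {"dx": 0.0187, "dy": -0.034, "dz": -0.0035},
    {"dx": 0.0187, "dy": -0.034, "dz": -0.0035},
    {"dx": 0.0187, "dy": -0.034, "dz": -0.0035},
    {"dx": 0.0187, "dy": -0.034, "dz": -0.0035},
    {"dx": 0.0187, "dy": -0.034, "dz": -0.0035},
    {"dx": 0.0187, "dy": -0.034, "dz": -0.0035},
    {"dx": 0.0187, "dy": -0.034, "dz": -0.0035},
    {"dx": 0.0187, "dy": -0.034, "dz": -0.0035},
    {"dx": 0.0187, "dy": -0.034, "dz": -0.0035},
    {"dx": 0.0187, "dy": -0.034, "dz": -0.0035},
    {"dx": 0.0187, "dy": -0.034, "dz": -0.0035},
    {"dx": 0.0187, "dy": -0.034, "dz": -0.0035},
    {"dx": 0.0187, "dy": -0.034, "dz": -0.0035},
    {"dx": 0.0187, "dy": -0.034, "dz": -0.0035},
    {"dx": 0.0187, "dy": -0.034, "dz": -0.0035},
    {"dx": 0.0187, "dy": -0.034, "dz": -0.0035},
    {"dx": 0.0187, "dy": -0.034, "dz": -0.0035},
    {"dx": 0.0187, "dy": -0.034, "dz": -0.0035},
    {"dx": 0.0187, "dy": -0.034, "dz": -0.0035},
  ],
  gripper=0.095,
)

```text
$.deltas[0]: bad value
```

Request:
arm_command(
  deltas=[
    {"dx": 0.0187, "dy": -0.034, "dz": -0.0035, "yaw": 0},
    {"dx": 0.0187, "dy": -0.034, "dz": -0.0035, "yaw": 0},
    {"dx": 0.0187, "dy": -0.034, "dz": -0.0035, "yaw": 0},
    {"dx": 0.0187, "dy": -0.034, "dz": -0.0035, "yaw": 0},
    {"dx": 0.0187, "dy": -0.034, "dz": -0.0035, "yaw": 0},
    {"dx": 0.0187, "dy": -0.034, "dz": -0.0035, "yaw": 0},
    {"dx": 0.0187, "dy": -0.034, "dz": -0.0035, "yaw": 0},
    {"dx": 0.0187, "dy": -0.034, "dz": -0.0035, "yaw": 0},
    {"dx": 0.0187, "dy": -0.034, "dz": -0.0035, "yaw": 0},
    {"dx": 0.0187, "dy": -0.034, "dz": -0.0035, "yaw": 0},
    {"dx": 0.0187, "dy": -0.034, "dz": -0.0035, "yaw": 0},
    {"dx": 0.0187, "dy": -0.034, "dz": -0.0035, "yaw": 0},
    {"dx": 0.0187, "dy": -0.034, "dz": -0.0035, "yaw": 0},
    {"dx": 0.0187, "dy": -0.034, "dz": -0.0035, "yaw": 0},
    {"dx": 0.0187, "dy": -0.034, "dz": -0.0035, "yaw": 0},
    {"dx": 0.0187, "dy": -0.034, "dz": -0.0035, "yaw": 0},
    {"dx": 0.0187, "dy": -0.034, "dz": -0.0035, "yaw": 0},
    {"dx": 0.0187, "dy": -0.034, "dz": -0.0035, "yaw": 0},
    {"dx": 0.0187, "dy": -0.034, "dz": -0.0035, "yaw": 0},
    {"dx": 0.0187, "dy": -0.034, "dz": -0.0035, "yaw": 0},
  ],
  gripper=0.095,
)

```text
t: 2.1
eef_pos: [631.4, -111.8, 163.2]
tcp_rot: [3.142, -0.001, 2.718]
ft_force: [0.6, 0.8, -0.3]
opening: 1.002
grip_force: 0.0
```

Request:
arm_command(
  deltas=[
    {"dx": 0, "dy": 0, "dz": -0.02, "yaw": 0},
    {"dx": 0, "dy": 0.001, "dz": -0.02, "yaw": 0},
    {"dx": 0, "dy": 0, "dz": -0.02, "yaw": 0},
    {"dx": 0, "dy": 0, "dz": -0.02, "yaw": 0},
    {"dx": 0, "dy": 0, "dz": -0.02, "yaw": 0},
    {"dx": 0, "dy": 0, "dz": -0.015, "yaw": 0},
    {"dx": 0, "dy": 0, "dz": -0.01, "yaw": 0},
    {"dx": 0, "dy": 0, "dz": -0.004, "yaw": 0},
    {"dx": 0, "dy": 0, "dz": 0, "yaw": 0},
    {"dx": 0, "dy": 0, "dz": 0, "yaw": 0},
  ],
)

```text
t: 3.1
eef_pos: [631.3, -109.3, 35.3]
tcp_rot: [3.141, 0.001, 2.718]
ft_force: [-0.7, 0.0, 0.4]
opening: 1.001
grip_force: 0.0
```

Request:
arm_command(
  deltas=[
    {"dx": 0, "dy": 0, "dz": 0, "yaw": 0},
    {"dx": 0, "dy": 0, "dz": 0, "yaw": 0},
    {"dx": 0, "dy": 0, "dz": 0, "yaw": 0},
    {"dx": 0, "dy": 0, "dz": 0, "yaw": 0},
    {"dx": 0, "dy": 0, "dz": 0, "yaw": 0},
    {"dx": 0, "dy": 0, "dz": 0, "yaw": 0},
    {"dx": 0, "dy": 0, "dz": 0, "yaw": 0},
    {"dx": 0, "dy": 0, "dz": 0, "yaw": 0},
    {"dx": 0, "dy": 0, "dz": 0, "yaw": 0},
    {"dx": 0, "dy": 0, "dz": 0, "yaw": 0},
  ],
  gripper=0.03,
)

```text
t: 4.1
eef_pos: [631.0, -109.3, 34.8]
tcp_rot: [3.142, 0.0, 2.718]
ft_force: [-1.5, -1.1, 2.2]
opening: 0.607
grip_force: 30.0
```

Request:
arm_command(
  deltas=[
    {"dx": 0, "dy": 0, "dz": 0.01, "yaw": 0},
    {"dx": 0, "dy": 0, "dz": 0.02, "yaw": 0},
    {"dx": 0, "dy": 0, "dz": 0.02, "yaw": 0},
    {"dx": 0, "dy": 0.01, "dz": 0.01, "yaw": 0},
    {"dx": -0.001, "dy": 0.02, "dz": 0, "yaw": 0},
    {"dx": -0.001, "dy": 0.025, "dz": 0, "yaw": 0},
    {"dx": -0.001, "dy": 0.025, "dz": 0, "yaw": 0},
    {"dx": -0.001, "dy": 0.025, "dz": 0, "yaw": 0},
    {"dx": -0.001, "dy": 0.025, "dz": 0, "yaw": 0},
    {"dx": -0.001, "dy": 0.025, "dz": 0, "yaw": 0},
    {"dx": -0.001, "dy": 0.025, "dz": 0, "yaw": 0},
    {"dx": -0.001, "dy": 0.02, "dz": 0, "yaw": 0},
    {"dx": 0, "dy": 0.009, "dz": -0.01, "yaw": 0},
    {"dx": 0, "dy": 0, "dz": -0.02, "yaw": 0},
    {"dx": 0, "dy": 0, "dz": -0.015, "yaw": 0},
    {"dx": 0, "dy": 0, "dz": -0.01, "yaw": 0},
    {"dx": 0, "dy": 0, "dz": -0.005, "yaw": 0},
    {"dx": 0, "dy": 0, "dz": -0.002, "yaw": 0},
    {"dx": 0, "dy": 0, "dz": 0, "yaw": 0},
    {"dx": 0, "dy": 0, "dz": 0, "yaw": 0},
  ],
)

```text
t: 6.1
eef_pos: [623.3, 99.6, 33.2]
tcp_rot: [3.141, 0.001, 2.718]
ft_force: [1.2, -0.4, -1.4]
opening: 0.603
grip_force: 30.0
```

Request:
arm_command(
  deltas=[
    {"dx": 0, "dy": 0, "dz": -0.001, "yaw": 0},
    {"dx": 0, "dy": 0, "dz": 0, "yaw": 0},
  ],
)

```text
t: 6.3
eef_pos: [623.1, 99.7, 32.0]
tcp_rot: [3.141, 0.0, 2.718]
ft_force: [-0.1, 0.1, -1.4]
opening: 0.603
grip_force: 30.0
```

Request:
arm_command(
  deltas=[
    {"dx": 0, "dy": 0, "dz": 0, "yaw": 0},
    {"dx": 0, "dy": 0, "dz": 0, "yaw": 0},
    {"dx": 0, "dy": 0, "dz": 0, "yaw": 0},
    {"dx": 0, "dy": 0, "dz": 0, "yaw": 0},
    {"dx": 0, "dy": 0, "dz": 0, "yaw": 0},
    {"dx": 0, "dy": 0, "dz": 0, "yaw": 0},
    {"dx": 0, "dy": 0, "dz": 0, "yaw": 0},
    {"dx": 0, "dy": 0, "dz": 0, "yaw": 0},
    {"dx": 0, "dy": 0, "dz": 0.02, "yaw": 0},
    {"dx": 0, "dy": 0, "dz": 0.03, "yaw": 0},
    {"dx": 0, "dy": 0, "dz": 0.03, "yaw": 0},
    {"dx": 0, "dy": 0, "dz": 0.03, "yaw": 0},
    {"dx": 0, "dy": 0, "dz": 0.01, "yaw": 0},
  ],
  gripper=0.095,
)

```text
t: 7.6
eef_pos: [623.9, 99.8, 154.6]
tcp_rot: [3.14, 0.004, 2.718]
ft_force: [0.4, 0.2, -0.1]
opening: 0.998
grip_force: 0.0
```

```bash
python3 - <<'E'
from meas import *
c=grab('top','top1'); hsv=cv2.cvtColor(c['color'],cv2.COLOR_RGB2HSV).astype(int)
u0,u1,v0,v1=265,322,155,210; s=hsv[v0:v1,u0:u1]
m=(s[...,0]<28)&(s[...,1]>60)&(s[...,2]>140)
print('square',rect(onplane(c,big(m)+[u0,v0],8)))
print('box',tops(c,(307,346,237,270)))
d=grab('scene','scene1')
i=cv2.imread('pics/scene1.png'); cv2.imwrite('pics/s1.png',np.hstack([i,cv2.imread('pics/top1.png')])[:, :]) 
cv2.imwrite('pics/s1.png',cv2.resize(cv2.imread('pics/s1.png'),(800,300)))
E
```

```text
square [ 649.  -106.8   91.3   48.2  -85.7]
box [ 466.4 -174.1   55.3   53.6   82. ]
```

View pics/s1.png

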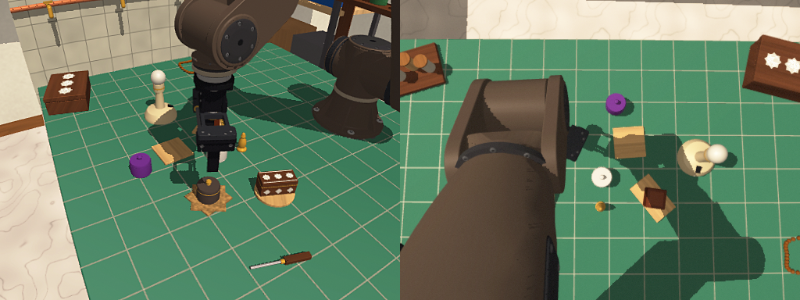

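Request:
arm_command(
  deltas=[
    {"dx": -0.0131, "dy": -0.0228, "dz": 0, "yaw": 1.36},
    {"dx": -0.0131, "dy": -0.0228, "dz": 0, "yaw": 1.36},
    {"dx": -0.0131, "dy": -0.0228, "dz": 0, "yaw": 1.36},
    {"dx": -0.0131, "dy": -0.0228, "dz": 0, "yaw": 1.36},
    {"dx": -0.0131, "dy": -0.0228, "dz": 0, "yaw": 1.36},
    {"dx": -0.0131, "dy": -0.0228, "dz": 0, "yaw": 1.36},
    {"dx": -0.0131, "dy": -0.0228, "dz": 0, "yaw": 1.36},
    {"dx": -0.0131, "dy": -0.0228, "dz": 0, "yaw": 1.36},
    {"dx": -0.0131, "dy": -0.0228, "dz": 0, "yaw": 1.36},
    {"dx": -0.0131, "dy": -0.0228, "dz": 0, "yaw": 1.36},
    {"dx": -0.0131, "dy": -0.0228, "dz": 0, "yaw": 1.36},
    {"dx": -0.0131, "dy": -0.0228, "dz": 0, "yaw": 1.36},
    {"dx": 0, "dy": 0, "dz": -0.03, "yaw": 0},
    {"dx": 0, "dy": 0, "dz": -0.02, "yaw": 0},
    {"dx": 0, "dy": 0, "dz": -0.005, "yaw": 0},
    {"dx": 0, "dy": 0, "dz": 0, "yaw": 0},
  ],
)

```text
t: 9.3
eef_pos: [465.2, -173.5, 95.4]
tcp_rot: [3.14, -0.003, 3.003]
ft_force: [-0.4, 0.1, 0.2]
opening: 1.0
grip_force: 0.0
```

Request:
arm_command(
  deltas=[
    {"dx": 0.001, "dy": -0.0005, "dz": -0.02, "yaw": 0},
    {"dx": 0, "dy": 0, "dz": -0.02, "yaw": 0},
    {"dx": 0, "dy": 0, "dz": -0.012, "yaw": 0},
    {"dx": 0, "dy": 0, "dz": -0.006, "yaw": 0},
    {"dx": 0, "dy": 0, "dz": -0.003, "yaw": 0},
    {"dx": 0, "dy": 0, "dz": 0, "yaw": 0},
    {"dx": 0, "dy": 0, "dz": 0, "yaw": 0},
  ],
)

```text
t: 10.0
eef_pos: [467.1, -174.5, 36.2]
tcp_rot: [-3.141, 0.001, 3.003]
ft_force: [0.2, -1.2, -0.2]
opening: 1.001
grip_force: 0.0
```

Request:
arm_command(
  deltas=[
    {"dx": 0, "dy": 0, "dz": 0, "yaw": 0},
    {"dx": 0, "dy": 0, "dz": 0, "yaw": 0},
    {"dx": 0, "dy": 0, "dz": 0, "yaw": 0},
    {"dx": 0, "dy": 0, "dz": 0, "yaw": 0},
    {"dx": 0, "dy": 0, "dz": 0, "yaw": 0},
    {"dx": 0, "dy": 0, "dz": 0, "yaw": 0},
    {"dx": 0, "dy": 0, "dz": 0, "yaw": 0},
    {"dx": 0, "dy": 0, "dz": 0, "yaw": 0},
    {"dx": 0, "dy": 0, "dz": 0, "yaw": 0},
    {"dx": 0, "dy": 0, "dz": 0, "yaw": 0},
  ],
  gripper=0.03,
)

```text
t: 11.0
eef_pos: [466.8, -174.4, 35.7]
tcp_rot: [3.142, 0.0, 3.003]
ft_force: [0.8, -0.3, 0.7]
opening: 0.564
grip_force: 30.0
```

Request:
arm_command(
  deltas=[
    {"dx": 0, "dy": 0, "dz": 0.01, "yaw": 0},
    {"dx": 0, "dy": 0, "dz": 0.02, "yaw": 0},
    {"dx": 0, "dy": 0, "dz": 0.02, "yaw": 0},
    {"dx": 0.01, "dy": 0.004, "dz": 0.01, "yaw": 1.1},
    {"dx": 0.02, "dy": 0.008, "dz": 0, "yaw": 2},
    {"dx": 0.025, "dy": 0.01, "dz": 0, "yaw": 2},
    {"dx": 0.025, "dy": 0.01, "dz": 0, "yaw": 2},
    {"dx": 0.025, "dy": 0.01, "dz": 0, "yaw": 2},
    {"dx": 0.025, "dy": 0.01, "dz": 0, "yaw": 2},
    {"dx": 0.02, "dy": 0.01, "dz": 0, "yaw": 1},
    {"dx": 0.011, "dy": 0.004, "dz": -0.01, "yaw": 0},
    {"dx": 0, "dy": 0, "dz": -0.02, "yaw": 0},
    {"dx": 0, "dy": 0, "dz": -0.015, "yaw": 0},
    {"dx": 0, "dy": 0, "dz": -0.008, "yaw": 0},
    {"dx": 0, "dy": 0, "dz": -0.004, "yaw": 0},
    {"dx": 0, "dy": 0, "dz": -0.002, "yaw": 0},
    {"dx": 0, "dy": 0, "dz": 0, "yaw": 0},
    {"dx": 0, "dy": 0, "dz": 0, "yaw": 0},
  ],
)

```text
t: 12.8
eef_pos: [628.0, -108.5, 37.2]
tcp_rot: [-3.141, 0.001, -3.07]
ft_force: [0.8, -0.6, -1.2]
opening: 0.567
grip_force: 30.0
```

Request:
arm_command(
  deltas=[
    {"dx": 0, "dy": 0, "dz": -0.0013, "yaw": 0},
    {"dx": 0, "dy": 0, "dz": 0, "yaw": 0},
  ],
)

```text
t: 13.0
eef_pos: [628.0, -108.4, 35.7]
tcp_rot: [-3.141, 0.001, -3.069]
ft_force: [1.0, -0.6, -0.4]
opening: 0.569
grip_force: 30.0
```

Request:
arm_command(
  deltas=[
    {"dx": 0, "dy": 0, "dz": 0, "yaw": 0},
    {"dx": 0, "dy": 0, "dz": 0, "yaw": 0},
    {"dx": 0, "dy": 0, "dz": 0, "yaw": 0},
    {"dx": 0, "dy": 0, "dz": 0, "yaw": 0},
    {"dx": 0, "dy": 0, "dz": 0, "yaw": 0},
    {"dx": 0, "dy": 0, "dz": 0, "yaw": 0},
    {"dx": 0, "dy": 0, "dz": 0, "yaw": 0},
    {"dx": 0, "dy": 0, "dz": 0, "yaw": 0},
    {"dx": 0, "dy": 0, "dz": 0.02, "yaw": 0},
    {"dx": 0, "dy": 0, "dz": 0.03, "yaw": 0},
    {"dx": 0, "dy": 0, "dz": 0.03, "yaw": 0},
    {"dx": 0, "dy": 0, "dz": 0.03, "yaw": 0},
    {"dx": 0, "dy": 0, "dz": 0.01, "yaw": 0},
  ],
  gripper=0.095,
)

```text
t: 14.3
eef_pos: [628.7, -108.6, 158.3]
tcp_rot: [-3.14, 0.004, -3.069]
ft_force: [0.4, -0.2, -0.3]
opening: 1.0
grip_force: 0.0
```

Request:
arm_command(
  deltas=[
    {"dx": -0.0139, "dy": 0.0222, "dz": 0, "yaw": -2.1},
    {"dx": -0.0139, "dy": 0.0222, "dz": 0, "yaw": -2.1},
    {"dx": -0.0139, "dy": 0.0222, "dz": 0, "yaw": -2.1},
    {"dx": -0.0139, "dy": 0.0222, "dz": 0, "yaw": -2.1},
    {"dx": -0.0139, "dy": 0.0222, "dz": 0, "yaw": -2.1},
    {"dx": -0.0139, "dy": 0.0222, "dz": 0, "yaw": -2.1},
    {"dx": -0.0139, "dy": 0.0222, "dz": 0, "yaw": -2.1},
    {"dx": -0.0139, "dy": 0.0222, "dz": 0, "yaw": -2.1},
    {"dx": -0.0139, "dy": 0.0222, "dz": 0, "yaw": -2.1},
    {"dx": -0.0139, "dy": 0.0222, "dz": 0, "yaw": -2.1},
    {"dx": -0.0139, "dy": 0.0222, "dz": 0, "yaw": -2.1},
    {"dx": -0.0139, "dy": 0.0222, "dz": 0, "yaw": -2.1},
    {"dx": 0, "dy": 0, "dz": -0.03, "yaw": 0},
    {"dx": 0, "dy": 0, "dz": -0.02, "yaw": 0},
    {"dx": 0, "dy": 0, "dz": -0.01, "yaw": 0},
    {"dx": 0, "dy": 0, "dz": 0, "yaw": 0},
  ],
)

```text
t: 15.9
eef_pos: [460.4, 157.8, 94.1]
tcp_rot: [-3.14, -0.002, 2.774]
ft_force: [0.4, -0.0, -0.3]
opening: 0.998
grip_force: 0.0
```

Request:
arm_command(
  deltas=[
    {"dx": 0.0005, "dy": 0, "dz": -0.02, "yaw": 0},
    {"dx": 0, "dy": 0, "dz": -0.02, "yaw": 0},
    {"dx": 0, "dy": 0, "dz": -0.011, "yaw": 0},
    {"dx": 0, "dy": 0, "dz": -0.006, "yaw": 0},
    {"dx": 0, "dy": 0, "dz": -0.002, "yaw": 0},
    {"dx": 0, "dy": 0, "dz": 0, "yaw": 0},
    {"dx": 0, "dy": 0, "dz": 0, "yaw": 0},
  ],
)

```text
t: 16.6
eef_pos: [461.8, 158.1, 37.0]
tcp_rot: [3.141, 0.001, 2.774]
ft_force: [-0.4, -0.0, 0.4]
opening: 1.001
grip_force: 0.0
```

Request:
arm_command(
  deltas=[
    {"dx": 0, "dy": 0, "dz": 0, "yaw": 0},
    {"dx": 0, "dy": 0, "dz": 0, "yaw": 0},
    {"dx": 0, "dy": 0, "dz": 0, "yaw": 0},
    {"dx": 0, "dy": 0, "dz": 0, "yaw": 0},
    {"dx": 0, "dy": 0, "dz": 0, "yaw": 0},
    {"dx": 0, "dy": 0, "dz": 0, "yaw": 0},
    {"dx": 0, "dy": 0, "dz": 0, "yaw": 0},
    {"dx": 0, "dy": 0, "dz": 0, "yaw": 0},
    {"dx": 0, "dy": 0, "dz": 0, "yaw": 0},
    {"dx": 0, "dy": 0, "dz": 0, "yaw": 0},
  ],
  gripper=0.03,
)

```text
t: 17.6
eef_pos: [461.5, 158.0, 36.3]
tcp_rot: [3.141, -0.0, 2.774]
ft_force: [-0.1, -0.0, 0.5]
opening: 0.46
grip_force: 30.0
```

Request:
arm_command(
  deltas=[
    {"dx": 0, "dy": 0, "dz": 0.015, "yaw": 0},
    {"dx": 0, "dy": 0, "dz": 0.03, "yaw": 0},
    {"dx": 0, "dy": 0, "dz": 0.03, "yaw": 0},
    {"dx": 0, "dy": 0, "dz": 0.025, "yaw": -3},
    {"dx": 0, "dy": -0.01, "dz": 0, "yaw": -7},
    {"dx": 0, "dy": -0.02, "dz": 0, "yaw": -7},
    {"dx": 0, "dy": -0.024, "dz": 0, "yaw": -7},
    {"dx": 0, "dy": -0.024, "dz": 0, "yaw": -7},
    {"dx": 0, "dy": -0.024, "dz": 0, "yaw": -7},
    {"dx": 0, "dy": -0.024, "dz": 0, "yaw": -7},
    {"dx": 0, "dy": -0.024, "dz": 0, "yaw": -7},
    {"dx": 0, "dy": -0.024, "dz": 0, "yaw": -7},
    {"dx": 0, "dy": -0.024, "dz": 0, "yaw": -7},
    {"dx": 0, "dy": -0.024, "dz": 0, "yaw": -7},
    {"dx": 0, "dy": -0.024, "dz": 0, "yaw": -7},
    {"dx": 0, "dy": -0.024, "dz": 0, "yaw": -7},
    {"dx": 0.001, "dy": -0.024, "dz": 0, "yaw": -7},
    {"dx": 0.001, "dy": -0.02, "dz": 0, "yaw": -7},
    {"dx": 0.001, "dy": -0.015, "dz": 0, "yaw": -7},
    {"dx": 0, "dy": -0.004, "dz": 0, "yaw": -7},
  ],
)

```text
t: 19.6
eef_pos: [464.4, -176.3, 136.1]
tcp_rot: [-3.142, 0.0, 0.76]
ft_force: [-0.4, -0.1, -0.6]
opening: 0.461
grip_force: 30.0
```

Request:
arm_command(
  deltas=[
    {"dx": 0, "dy": 0, "dz": -0.02, "yaw": -3},
    {"dx": 0, "dy": 0, "dz": -0.02, "yaw": -1.7},
    {"dx": 0, "dy": 0, "dz": -0.015, "yaw": 0},
    {"dx": 0, "dy": 0, "dz": 0, "yaw": 0},
    {"dx": 0, "dy": 0, "dz": 0, "yaw": 0},
  ],
)

```text
t: 20.1
eef_pos: [464.5, -174.9, 81.4]
tcp_rot: [-3.141, 0.0, 0.685]
ft_force: [-0.5, -0.5, -2.2]
opening: 0.464
grip_force: 30.0
```

Request:
arm_command(
  deltas=[
    {"dx": 0, "dy": 0, "dz": -0.02, "yaw": 0},
    {"dx": 0, "dy": 0, "dz": -0.012, "yaw": 0},
    {"dx": 0, "dy": 0, "dz": -0.006, "yaw": 0},
    {"dx": 0, "dy": 0, "dz": -0.004, "yaw": 0},
    {"dx": 0, "dy": 0, "dz": -0.002, "yaw": 0},
    {"dx": 0, "dy": 0, "dz": -0.001, "yaw": 0},
    {"dx": 0, "dy": 0, "dz": 0, "yaw": 0},
    {"dx": 0, "dy": 0, "dz": 0, "yaw": 0},
  ],
)

```text
t: 20.9
eef_pos: [464.6, -175.0, 36.6]
tcp_rot: [3.141, -0.0, 0.685]
ft_force: [0.4, 0.6, -3.2]
opening: 0.462
grip_force: 30.0
```

Request:
arm_command(
  deltas=[
    {"dx": 0, "dy": 0, "dz": 0, "yaw": 0},
    {"dx": 0, "dy": 0, "dz": 0, "yaw": 0},
    {"dx": 0, "dy": 0, "dz": 0, "yaw": 0},
    {"dx": 0, "dy": 0, "dz": 0, "yaw": 0},
    {"dx": 0, "dy": 0, "dz": 0, "yaw": 0},
    {"dx": 0, "dy": 0, "dz": 0, "yaw": 0},
    {"dx": 0, "dy": 0, "dz": 0, "yaw": 0},
    {"dx": 0, "dy": 0, "dz": 0, "yaw": 0},
    {"dx": 0, "dy": 0, "dz": 0.02, "yaw": 0},
    {"dx": 0, "dy": 0, "dz": 0.03, "yaw": 0},
    {"dx": 0, "dy": 0, "dz": 0.03, "yaw": 0},
    {"dx": 0, "dy": 0, "dz": 0.03, "yaw": 0},
    {"dx": 0, "dy": 0, "dz": 0.01, "yaw": 0},
  ],
  gripper=0.095,
)

```text
t: 22.2
eef_pos: [465.2, -175.3, 158.8]
tcp_rot: [3.138, -0.001, 0.685]
ft_force: [0.2, -0.3, -0.6]
opening: 1.0
grip_force: 0.0
```

Now I'll measure the bare round stand and the bowl on the mat from here.

```bash
python3 - <<'E'
from meas import *
c=grab('top','top2'); hsv=cv2.cvtColor(c['color'],cv2.COLOR_RGB2HSV).astype(int)
u0,u1,v0,v1=145,205,222,285; s=hsv[v0:v1,u0:u1]
m=(s[...,0]<28)&(s[...,1]>60)&(s[...,2]>70)
Q=onplane(c,big(m)+[u0,v0],8); print('round',rect(Q),cv2.minEnclosingCircle(Q[:,:2].astype(np.float32)))
try: print('bowl',tops(c,(185,225,160,205),49))
except Exception as e: print(e)
cv2.imwrite('pics/t2.png',cv2.resize(cv2.imread('pics/top2.png'),(768,576)))
E
```

```text
round [465.4 160.1 103.7 102.5 -44.3] ((464.89385986328125, 160.57318115234375), 52.577274322509766)
bowl [623.8  98.7  55.   54.5   0.8]
```

View pics/t2.png

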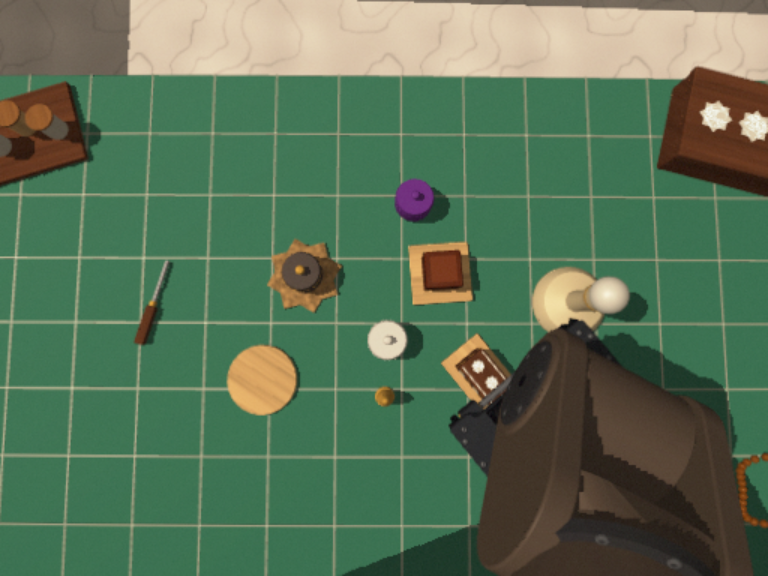

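Box (441,270) and casket (480,370) sit squarely on their stands, the bowl is on the mat (300,270), and the round stand is empty. Next is the bowl.

Request:
arm_command(
  deltas=[
    {"dx": 0.0132, "dy": 0.0229, "dz": 0, "yaw": 0},
    {"dx": 0.0132, "dy": 0.0229, "dz": 0, "yaw": 0},
    {"dx": 0.0132, "dy": 0.0229, "dz": 0, "yaw": 0},
    {"dx": 0.0132, "dy": 0.0229, "dz": 0, "yaw": 0},
    {"dx": 0.0132, "dy": 0.0229, "dz": 0, "yaw": 0},
    {"dx": 0.0132, "dy": 0.0229, "dz": 0, "yaw": 0},
    {"dx": 0.0132, "dy": 0.0229, "dz": 0, "yaw": 0},
    {"dx": 0.0132, "dy": 0.0229, "dz": 0, "yaw": 0},
    {"dx": 0.0132, "dy": 0.0229, "dz": 0, "yaw": 0},
    {"dx": 0.0132, "dy": 0.0229, "dz": 0, "yaw": 0},
    {"dx": 0.0132, "dy": 0.0229, "dz": 0, "yaw": 0},
    {"dx": 0.0132, "dy": 0.0229, "dz": 0, "yaw": 0},
    {"dx": 0, "dy": 0, "dz": -0.03, "yaw": 0},
    {"dx": 0, "dy": 0, "dz": -0.025, "yaw": 0},
    {"dx": 0, "dy": 0, "dz": -0.01, "yaw": 0},
    {"dx": 0, "dy": 0, "dz": 0, "yaw": 0},
  ],
)

```text
t: 23.85
eef_pos: [622.0, 99.7, 89.2]
tcp_rot: [-3.139, 0.003, 0.685]
ft_force: [-0.4, 0.4, -0.7]
opening: 1.0
grip_force: 0.0
```

Request:
arm_command(
  deltas=[
    {"dx": 0.001, "dy": 0, "dz": -0.02, "yaw": 0},
    {"dx": 0, "dy": 0, "dz": -0.02, "yaw": 0},
    {"dx": 0, "dy": 0, "dz": -0.009, "yaw": 0},
    {"dx": 0, "dy": 0, "dz": -0.005, "yaw": 0},
    {"dx": 0, "dy": 0, "dz": -0.002, "yaw": 0},
    {"dx": 0, "dy": 0, "dz": 0, "yaw": 0},
    {"dx": 0, "dy": 0, "dz": 0, "yaw": 0},
  ],
)

```text
t: 24.55
eef_pos: [624.3, 99.8, 36.1]
tcp_rot: [3.141, -0.001, 0.685]
ft_force: [-0.2, -0.1, 0.0]
opening: 1.001
grip_force: 0.0
```

Request:
arm_command(
  deltas=[
    {"dx": 0, "dy": 0, "dz": 0, "yaw": 0},
    {"dx": 0, "dy": 0, "dz": 0, "yaw": 0},
    {"dx": 0, "dy": 0, "dz": 0, "yaw": 0},
    {"dx": 0, "dy": 0, "dz": 0, "yaw": 0},
    {"dx": 0, "dy": 0, "dz": 0, "yaw": 0},
    {"dx": 0, "dy": 0, "dz": 0, "yaw": 0},
    {"dx": 0, "dy": 0, "dz": 0, "yaw": 0},
    {"dx": 0, "dy": 0, "dz": 0, "yaw": 0},
    {"dx": 0, "dy": 0, "dz": 0, "yaw": 0},
    {"dx": 0, "dy": 0, "dz": 0, "yaw": 0},
  ],
  gripper=0.03,
)

```text
t: 25.55
eef_pos: [623.9, 99.8, 35.4]
tcp_rot: [3.141, -0.0, 0.685]
ft_force: [0.8, -0.5, 0.4]
opening: 0.594
grip_force: 30.0
```

Request:
arm_command(
  deltas=[
    {"dx": 0, "dy": 0, "dz": 0.01, "yaw": 0},
    {"dx": 0, "dy": 0, "dz": 0.02, "yaw": 0},
    {"dx": 0, "dy": 0, "dz": 0.02, "yaw": 0},
    {"dx": -0.01, "dy": 0.004, "dz": 0.01, "yaw": 0},
    {"dx": -0.02, "dy": 0.008, "dz": 0, "yaw": 0},
    {"dx": -0.025, "dy": 0.009, "dz": 0, "yaw": 0},
    {"dx": -0.025, "dy": 0.009, "dz": 0, "yaw": 0},
    {"dx": -0.025, "dy": 0.009, "dz": 0, "yaw": 0},
    {"dx": -0.025, "dy": 0.009, "dz": 0, "yaw": 0},
    {"dx": -0.02, "dy": 0.009, "dz": 0, "yaw": 0},
    {"dx": -0.009, "dy": 0.004, "dz": -0.01, "yaw": 0},
    {"dx": 0, "dy": 0, "dz": -0.02, "yaw": 0},
    {"dx": 0, "dy": 0, "dz": -0.014, "yaw": 0},
    {"dx": 0, "dy": 0, "dz": -0.007, "yaw": 0},
    {"dx": 0, "dy": 0, "dz": -0.003, "yaw": 0},
    {"dx": 0, "dy": 0, "dz": -0.001, "yaw": 0},
    {"dx": 0, "dy": 0, "dz": 0, "yaw": 0},
    {"dx": 0, "dy": 0, "dz": 0, "yaw": 0},
  ],
)

```text
t: 27.35
eef_pos: [465.1, 160.8, 40.8]
tcp_rot: [3.141, -0.001, 0.685]
ft_force: [-0.2, 0.1, -1.8]
opening: 0.602
grip_force: 30.0
```

Request:
arm_command(
  deltas=[
    {"dx": 0, "dy": 0, "dz": -0.0015, "yaw": 0},
    {"dx": 0, "dy": 0, "dz": -0.0008, "yaw": 0},
    {"dx": 0, "dy": 0, "dz": 0, "yaw": 0},
  ],
)

```text
t: 27.65
eef_pos: [465.0, 160.8, 38.3]
tcp_rot: [3.141, -0.0, 0.685]
ft_force: [-1.0, -0.1, 3.2]
opening: 0.596
grip_force: 30.0
```

Request:
arm_command(
  deltas=[
    {"dx": 0, "dy": 0, "dz": 0, "yaw": 0},
    {"dx": 0, "dy": 0, "dz": 0, "yaw": 0},
    {"dx": 0, "dy": 0, "dz": 0, "yaw": 0},
    {"dx": 0, "dy": 0, "dz": 0, "yaw": 0},
    {"dx": 0, "dy": 0, "dz": 0, "yaw": 0},
    {"dx": 0, "dy": 0, "dz": 0, "yaw": 0},
    {"dx": 0, "dy": 0, "dz": 0, "yaw": 0},
    {"dx": 0, "dy": 0, "dz": 0, "yaw": 0},
    {"dx": 0, "dy": 0, "dz": 0.02, "yaw": 0},
    {"dx": 0, "dy": 0, "dz": 0.03, "yaw": 0},
    {"dx": 0, "dy": 0, "dz": 0.03, "yaw": 0},
    {"dx": 0, "dy": 0, "dz": 0.03, "yaw": 0},
    {"dx": 0, "dy": 0.01, "dz": 0.03, "yaw": 0},
    {"dx": 0, "dy": 0.04, "dz": 0.01, "yaw": 0},
    {"dx": 0, "dy": 0.04, "dz": 0, "yaw": 0},
    {"dx": 0, "dy": 0.04, "dz": 0, "yaw": 0},
    {"dx": 0, "dy": 0.04, "dz": 0, "yaw": 0},
    {"dx": 0, "dy": 0.04, "dz": 0, "yaw": 0},
    {"dx": 0, "dy": 0.04, "dz": 0, "yaw": 0},
    {"dx": 0, "dy": 0.04, "dz": 0, "yaw": 0},
  ],
  gripper=0.095,
)

```text
t: 29.65
eef_pos: [464.5, 452.5, 187.9]
tcp_rot: [3.141, 0.0, 0.685]
ft_force: [1.1, 0.1, 0.4]
opening: 1.0
grip_force: 0.0
```

```bash
python3 - <<'E'
from meas import *
c=grab('top','top3')
for k,w,z in (('bowl',(150,200,225,280),52),('box',(275,318,155,205),52),('casket',(290,350,222,290),52)):
    try: print(k,tops(c,w,z))
    except Exception as e: print(k,e)
a=cv2.imread('pics/top3.png'); grab('scene','scene3'); b=cv2.imread('pics/scene3.png')
cv2.imwrite('pics/t3.png',np.hstack([a[140:300,120:400],cv2.resize(b,(213,160))]).repeat(1,0)); i=cv2.imread('pics/t3.png'); cv2.imwrite('pics/t3.png',cv2.resize(i,(800,260)))
E
```

```text
bowl [465.6 160.4  55.6  54.7 -89.7]
box [ 627.  -107.    54.4   54.2  -86. ]
casket [ 464.6 -173.8   93.4   44.5   39.4]
```

View pics/t3.png

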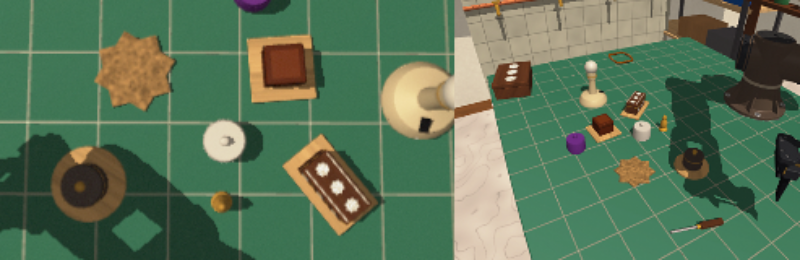

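All three containers are within about 1 to 2 mm of their stand centres and squared up: bowl (83,185), box (283,65), casket (337,185). The bystanders look undisturbed, so I'm handing in.

```bash
python3 -c "
from cell import job_done; print(job_done())"
```

```text
the job is handed in; nothing more can be done
None
```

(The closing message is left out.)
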